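# Turn the binder's top divider

## Robot

A 6-joint arm with a two-finger parallel gripper is mounted at the origin on a cart in front of the work surface, level with it; the furniture and walls round the work are solid. World frame = base frame: x ahead of the robot, y to its left, z up, the work surface at z = 0. Lengths are in m, angles in rad, forces in N, time in s.
With the tool pointing down it reaches from about 0.325 to 0.85 m from the base axis. Payload 15.5 kg.
Tool frame: the origin (TCP) lies on the centre line of the jaws, within the pads' length; the fingertips stand 14 mm ahead of it and the grasp point (between the pads) lies 5 mm behind it; z points along the fingers, y is the direction in which the jaws open and shut (so a half turn about z gives the same grasp; the last joint's range is limited). The gripper opens to 91 mm and grips with 3 to 60 N. Pads are 32 mm wide; open, the fingers measure 118 mm over their backs; the gripper's body (76 mm by 178 mm) begins 60 mm behind the grasp point.
Start: joints at [-1.433, 0.494, 1.345, -0, 1.302, -0.096], TCP at [0.145, -0.608, 0.228] pointing down, gripper open.
Joint ranges: [-2.91, 2.91], [-0.82, 2.16], [0.22, 2.67], [-1.22, 4.37], [0.12, 2.79], [-3.08, 3.08]. Speed limits (rad/s): [1.89, 1.89, 2.57, 3.01, 3.01, 3.01].

## Interface

Orientations are given as a 3x3 rotation matrix whose columns are the frame's x, y, z axes.
In Python, from cell import * gives the robot as it stands.
- The arm moves only by the tool servo_tool, never from a script. Its arguments are lists of equal length, an entry for each row: "translation": the shift along the tool's x, y, z scaled (see below), a list of three; "rotation": the turn, a rotation vector about the tool's x, y, z scaled (see below), a list of three. A call has 1 to 20 rows; each row shifts and turns the commanded pose from where the row before left it, along the tool's axes as they then stand; what a row does not reach is not made up. The controller multiplies each number of a shift by 30 mm and each number of a turn by 4 degrees. A row lasts 1/10 s, in which the tool goes at most 50 mm and 8.59 degrees, less where a joint would pass 70% of its speed; a pose out of reach is approached as far as the arm can. A call with a number of a shift or a turn outside -1 to 1 is refused whole. A call with a gripper value outside its range is refused whole. "jaw" is the finger opening in mm, from 0 to 91.2, set as the call begins (left out, the last holds). The fingers move at their own pace and stop on an object; the grip force is fixed at half the most. Time passes only in rows, so rows that do not move let the fingers close. It gives the time, the measured TCP pose, the force and the opening at its end, in the units of the state.
- sense(): the state, without advancing time (a new reading comes with each control period).
- grab_frame(name): name is "scene" or "top" or "wrist"; returns the picture (480x640x3 uint8, red, green, blue); there is no depth.
- camera_params(name): a dict with "fx", "fy", "cx", "cy" (pixels), "rvec" (rotation vector, rad) and "tvec" (3), from world to camera coordinates, as OpenCV has them. Camera axes: x right, y down, z forward; pixel columns grow to the right and rows downward; lengths in m; the calibration is good to about 2 mm. A picture is of the moment at which its call begins: read the wrist's pose just before it. camera_params takes no time and is no camera call; for the wrist camera it gives the pose at the moment of the call.
- job_done(): hands the job in, once; it reports no verdict.
The state is a dict: "time_s": time; "q": joint angles; "dq": joint speeds; "tau": joint torques, N m; "eef_pos": TCP position; "orientation": TCP orientation; "wrist_force": force on the tool from outside, world axes, zero at the start; "torque": the same for the moment, N m; "width": opening from 0.0 (shut) to 1.0 (fully open).
Only numpy, scipy, OpenCV 4.12 (cv2) and the standard library are available. Lean on these libraries where they do the work, as an engineer would, in place of code of your own. Each camera call takes 0.05 s, during which the arm holds its last target.

## Task

Open the ring binder at its next section: first lift the temperature logger off the binder and set it down flat on the bare desk beside the binder, without dropping it. Then turn the top stiff divider over across the rings, by its index tab nearest you, so that it lies flat on the left-hand stack with its reverse face up; leave the next divider lying on the right-hand stack.

Things in the scene. Friction and masses are not known exactly. Their poses are not given: they have to be found in the camera images.
- binder: open ring binder, fixed on the desk: grey cover 222 mm (x) by 355 mm (y), 3 mm thick; origin at the centre of its underside; x along the spine, away from the robot at yaw 0, y to the left, z up. Stacks of stiff sheets left and right of the rings; on the right stack lies the next divider and on that the top divider (top face 29 mm above the desk)
- binder_rings (a point): point midway between the centres of the two steel rings (radius 24 mm, at x = -50 and +50 mm), 29 mm above the binder's origin; axes as the binder's. A turning leaf swings roughly about the x line through here; its snug holes run freely round the rings and let it lean 30 degrees either way on the wire; ring tops stand 55 mm above the desk
- left_stack (a point): middle of the top of the left stack, 26 mm above the desk: the stack with an already turned divider on it (fixed), y = 14 to 164 mm, x = -100 to 100 mm in the binder's frame. Axes as the binder's
- top_leaf_center (a point): middle of the top divider: white board 200 mm (x) by 150 mm (y), 3 mm thick, 90 g, on the rings by two holes; swings freely, falls by its weight to either side. At the start at y = -94, z = 27.5 mm in the binder's frame, charted face up; turned over, at y = +94 mm, same height. z points out of the face up at the start (down once turned); other axes then as the binder's
- top_leaf_tab (a point): tip of the top divider's index tab, mid-width: 56 mm wide along the spine, 3 mm thick, stands 18 mm out past the plain edge. At the start it points right, at x = -60, y = -182 mm in the binder's frame, underside 26 mm above the desk; under it is open space down to the cover (3 mm high, ends at y = -177 mm) and inwards to the stack's side at y = -154 mm
- next_leaf_center (a point): middle of the next divider, same size, directly beneath the top one; at y = -94, z = 24.5 mm in the binder's frame. It swings just as freely. Its tab is at the far end of the edge (x = +60 mm), so only its plain edge (y = -164 mm) lies below the top divider's tab
- logger_center (a point): centre of the temperature logger, an off-white rounded box 52 x 82 x 17 mm, about 45 g, lying on the top divider at the start (centre 37.5 mm above the desk). x along its 52 mm side (grasp across it), y along the 82 mm side, z up. The desk is bare for 50 mm round the point 250 mm left of the binder's origin and 60 mm towards the robot
- logger: the temperature logger; origin at the centre of its underside, axes as point logger_center
Things that resemble listed ones, but are neither listed nor needed, are in the scene too. What is shaped like the logger but turquoise is not meant.

How it is judged:
By the outcome, as a careful person would: the job done as asked, in the order asked, and still so for the second after the job is handed in, with the robot touching nothing.
It also fails if it takes over 56 s, if anything falls off the work surface, if the arm or the gripper's body presses on something with over 40 N, if the wrist force passes 120 N, or if a joint passes its speed limit or range.

## Working session

There is one attempt and no reset: what is moved stays moved. The work goes in short steps, Python scripts to look and compute and a tool call to move; the robot and the scene stay as the last step left them, time stands still between calls to the robot, and variables do not carry over. Pictures are saved under pics/ and viewed, and the job is handed in when it is done.

Besides the shell and the picture viewer there is one more tool, called after "Call:" by a JSON object that holds its "name" and its "arguments", one argument or row to a line. servo_tool: Moves the arm, as the interface text tells. Shifts and turns lie within -1 to 1; 1 stands for 30 mm of shift or 4 degrees of turn. Its arguments: {"type":"object","properties":{"translation":{"type":"array"},"rotation":{"type":"array"},"jaw":{"type":"number"}},"required":["translation","rotation"]}

```bash
mkdir -p pics; ls; python3 - <<'E'
from cell import *
import cv2
for n in ("scene","top"):
    im=grab_frame(n); cv2.imwrite(f"pics/{n}0.png",im[:,:,::-1])
    print(n,camera_params(n))
s=sense();print(s)
E
```

```text
pics
scene {'fx': 568.2124118837693, 'fy': 568.2124118837693, 'cx': 320.46112086881556, 'cy': 246.61148359491312, 'rvec': array([ 1.2288669 , -2.35311385,  0.94661053]), 'tvec': array([0.28279262, 0.32736904, 0.80665095])}
top {'fx': 436.94014805702, 'fy': 436.94014805702, 'cx': 321.14386120027035, 'cy': 242.32180646003397, 'rvec': array([ 2.13751772, -2.1947264 ,  0.1107626 ]), 'tvec': array([0.01415685, 0.49376124, 0.86230478])}
{'time_s': 0.1, 'q': array([-1.43247068e+00,  4.94137051e-01,  1.34601090e+00, -3.56465064e-05,
        1.30250665e+00, -9.54836989e-02]), 'dq': array([-0.00017561, -0.00142506, -0.00121644, -0.00070052, -0.00104896,
       -0.00038434]), 'tau': array([ 1.66903381e-03, -8.80237627e+01, -3.82543015e+01,  7.06680352e-02,
        4.82663373e-02, -6.17815977e-05]), 'eef_pos': array([ 0.14476321, -0.60769582,  0.22740767]), 'orientation': array([[ 9.72788700e-01,  2.31694008e-01, -1.80470033e-04],
       [ 2.31694069e-01, -9.72788138e-01,  1.04706824e-03],
       [ 6.70403298e-05, -1.06038999e-03, -9.99999436e-01]]), 'wrist_force': array([-0.75004618,  0.01671388,  0.00145049]), 'torque': array([-0.00050763, -0.01576498, -0.02585237]), 'width': 0.9963212278664216}
```

View pics/scene0.png

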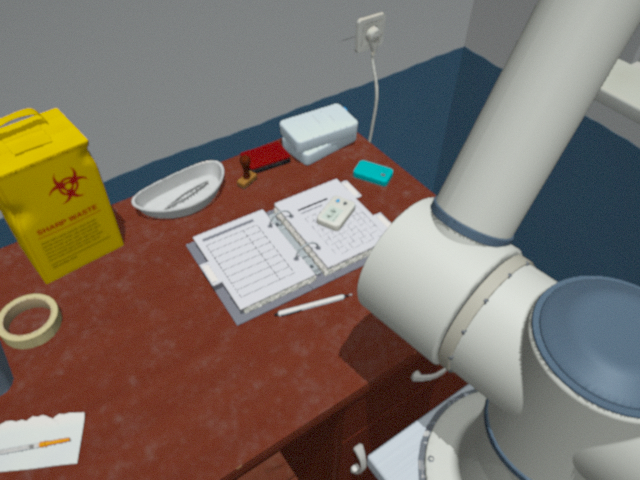

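View pics/top0.png

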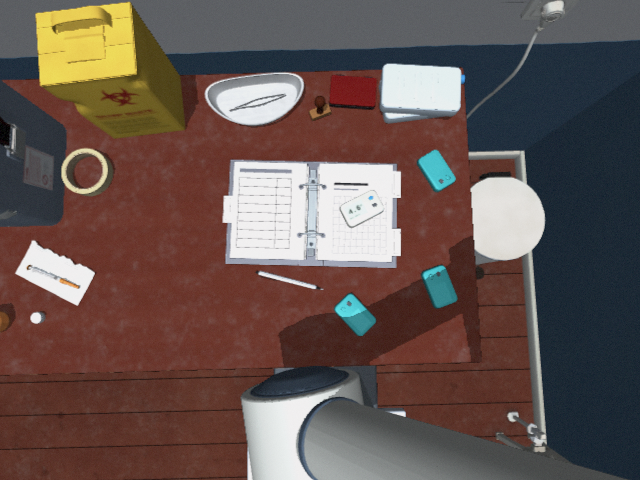

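The off-white box at top (361,208) is the logger; the turquoise ones at (436,170), (440,287) and (355,314) are not. The two right-hand tabs are at (396,243), nearer me, and (396,184), at the far end. I'll confirm with an enlarged crop.

```bash
python3 - <<'E'
import cv2
im=cv2.imread("pics/top0.png")
c=im[150:280,215:415]
cv2.imwrite("pics/crop0.png",cv2.resize(c,None,fx=4,fy=4,interpolation=cv2.INTER_CUBIC))
E
```

```text
(no output)
```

View pics/crop0.png

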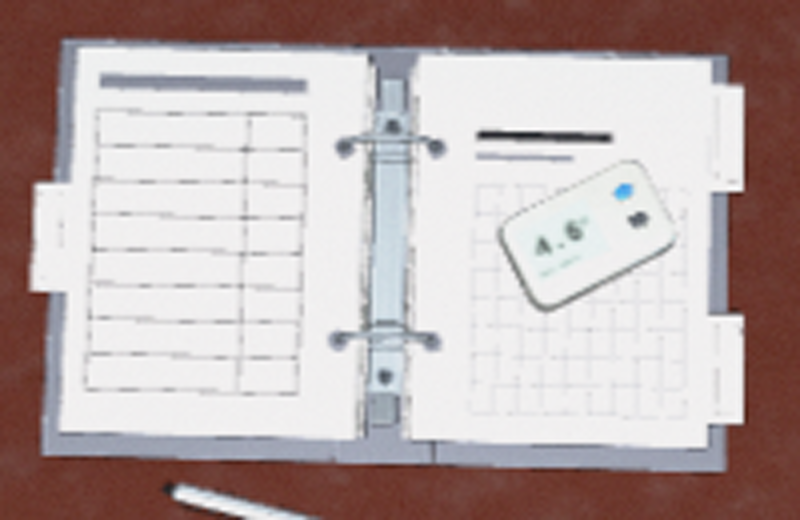

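```bash
cat > h.py <<'E'
import numpy as np, cv2
from scipy.optimize import least_squares
from scipy.spatial.transform import Rotation as R
def ray(cp,uv,z):
    Rm=cv2.Rodrigues(cp["rvec"])[0]; t=cp["tvec"]
    d=Rm.T@np.array([(uv[0]-cp["cx"])/cp["fx"],(uv[1]-cp["cy"])/cp["fy"],1]); o=-Rm.T@t
    return o+d*(z-o[2])/d[2]
def proj(cp,P):
    K=np.array([[cp["fx"],0,cp["cx"]],[0,cp["fy"],cp["cy"]],[0,0,1]])
    return cv2.projectPoints(np.array(P,float).reshape(-1,3),cp["rvec"],cp["tvec"],K,None)[0].reshape(-1,2)
E
python3 - <<'E'
from h import *; from cell import *
cp=camera_params("top")
c2=lambda p:(215+(p[0]+.5)/4-.5,150+(p[1]+.5)/4-.5)
pts=[((63,40),(111,177.5,3)),((727,55),(111,-177.5,3)),((725,470),(-111,-177.5,3)),((42,455),(-111,177.5,3)),
((713,58),(100,-164,29)),((708,447),(-100,-164,29)),((743,316),(-32,-182,29)),((743,424),(-88,-182,29)),((78,48),(100,164,26)),((58,433),(-100,164,26))]
W=np.array([ray(cp,c2(p),m[2]/1e3)[:2] for p,m in pts]); M=np.array([m[:2] for _,m in pts])/1e3
def f(v):
    c,s=np.cos(v[2]),np.sin(v[2]); return ((M@np.array([[c,s],[-s,c]])+v[:2])-W).ravel()
r=least_squares(f,[.5,0,0]); print(r.x,np.degrees(r.x[2])); print((r.fun.reshape(-1,2)*1e3).round(1))
# logger corners on top z=.046
L=[ray(cp,c2(p),.046)[:2] for p in [(499,228),(632,160),(678,238),(547,308)]]
rect=cv2.minAreaRect((np.array(L)*1000).astype(np.float32));print(rect)
im=cv2.imread("pics/top0.png")
g=cv2.resize(im[180:235,330:395],None,fx=10,fy=10,interpolation=cv2.INTER_CUBIC);cv2.imwrite("pics/log.png",g)
v=r.x
c,s=np.cos(v[2]),np.sin(v[2])
for n,p in dict(tabtip=(-60,-182),place=(-60,250)).items(): print(n,v[:2]+np.array([[c,-s],[s,c]])@np.array(p)/1e3)
E
```

```text
[ 0.55929074  0.0189689  -0.05043711] -2.8898334719287404
[[ 0.5  0.9]
 [ 0.5 -0.9]
 [-1.1 -0.4]
 [-0.4  0.2]
 [-1.   1.2]
 [-0.1  0.1]
 [ 0.8 -0.7]
 [-0.2 -0.4]
 [ 0.4  0.5]
 [ 0.5 -0.6]]
((559.0218505859375, -81.98951721191406), (46.87519836425781, 76.44795989990234), 26.726552963256836)
tabtip [ 0.49019138 -0.15977471]
place [0.51197098 0.27167593]
```

View pics/log.png

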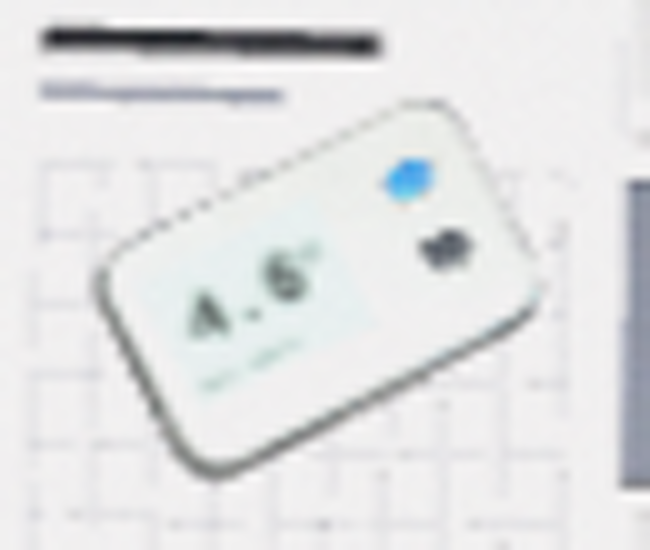

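The crop settles both. The off-white box with the 4.6 display, crop (588,235), is the logger. The near tab, crop (727,370), belongs to the top leaf, since the far tab at (727,138) sits at the x=+60 end. The binder pose fits to about 1 mm. Next I move above the logger.

Call:
{"name": "servo_tool", "arguments": {
  "translation": [
    [0.97,-0.77,0],
    [0.97,-0.77,0],
    [0.97,-0.77,0],
    [0.97,-0.77,0],
    [0.97,-0.77,0],
    [0.97,-0.77,0],
    [0.97,-0.77,0],
    [0.97,-0.77,0],
    [0.97,-0.77,0],
    [0.97,-0.77,0],
    [0.97,-0.77,0],
    [0.97,-0.77,0],
    [0.97,-0.77,0],
    [0.97,-0.77,0],
    [0.97,-0.77,0],
    [0.97,-0.77,0],
    [0.97,-0.77,0],
    [0.97,-0.77,0]
  ],
  "rotation": [
    [0,0,-1],
    [0,0,0],
    [0,0,0],
    [0,0,0],
    [0,0,0],
    [0,0,0],
    [0,0,0],
    [0,0,0],
    [0,0,0],
    [0,0,0],
    [0,0,0],
    [0,0,0],
    [0,0,0],
    [0,0,0],
    [0,0,0],
    [0,0,0],
    [0,0,0],
    [0,0,0]
  ]
}}

```text
time_s: 1.9
eef_pos: [0.523, -0.0546, 0.2278]
orientation: [[0.954, 0.299, -0.0], [0.299, -0.954, 0.0], [-0.0, -0.0, -1.0]]
wrist_force: [-0.5, -1.2, 0.1]
width: 0.996
```

Call:
{"name": "servo_tool", "arguments": {
  "translation": [
    [0,0,0],
    [0,0,0],
    [0,0,0],
    [0,0,0],
    [0,0,0],
    [0,0,0],
    [0,0,0],
    [0,0,0],
    [0,0,0],
    [0,0,0],
    [0,0,0],
    [0,0,0],
    [0,0,0],
    [0,0,0],
    [0,0,0],
    [0,0,0],
    [0,0,0],
    [0,0,0],
    [0,0,0],
    [0,0,0]
  ],
  "rotation": [
    [0,0,-1],
    [0,0,-1],
    [0,0,-1],
    [0,0,-1],
    [0,0,-1],
    [0,0,-1],
    [0,0,-1],
    [0,0,-1],
    [0,0,-1],
    [0,0,-1],
    [0,0,-1],
    [0,0,-1],
    [0,0,-1],
    [0,0,-1],
    [0,0,-1],
    [0,0,-1],
    [0,0,-1],
    [0,0,-1],
    [0,0,-1],
    [0,0,-1]
  ]
}}

```text
time_s: 3.9
eef_pos: [0.5222, -0.0561, 0.2277]
orientation: [[-0.132, 0.991, -0.001], [0.991, 0.132, 0.0], [0.0, -0.001, -1.0]]
wrist_force: [0.1, -0.8, 1.2]
width: 1.004
```

Call:
{"name": "servo_tool", "arguments": {
  "translation": [
    [0,0,0.4],
    [0,0,0.4],
    [0,0,0.4],
    [0,0,0.4],
    [0,0,0.4],
    [0,0,0]
  ],
  "rotation": [
    [0,0,-1],
    [0,0,-1],
    [0,0,-1],
    [0,0,-1],
    [0,0,-0.9],
    [0,0,0]
  ]
}}

```text
time_s: 4.5
eef_pos: [0.5214, -0.0559, 0.1665]
orientation: [[-0.455, 0.891, -0.003], [0.891, 0.455, 0.001], [0.002, -0.002, -1.0]]
wrist_force: [-0.2, -0.2, 0.9]
width: 0.997
```

```bash
python3 - <<'E'
from h import *; from cell import *
cp=camera_params("wrist"); im=grab_frame("wrist"); cv2.imwrite("pics/w1.png",im[:,:,::-1])
np.save("w1.npy",cp,allow_pickle=True); s=sense(); print(s['eef_pos'],s['q'],cp)
b=np.array([0.55929074,0.0189689]);a=-0.05043711
B=lambda x,y,z:[*(b+np.array([[np.cos(a),-np.sin(a)],[np.sin(a),np.cos(a)]])@np.array([x,y])/1e3),z/1e3]
print("predicted tab corners px",proj(cp,[B(-32,-182,29),B(-88,-182,29),B(-88,-164,29),B(-100,-164,29)]).round(0).tolist())
E
```

```text
[ 0.52189925 -0.05601396  0.16738426] [-2.20728377e-01  4.27524259e-01  1.66444625e+00  3.35468431e-05
  1.05141414e+00 -6.90612131e-01] {'fx': 415.10383079118355, 'fy': 415.10383079118355, 'cx': 315.36740376963667, 'cy': 240.8365864265983, 'rvec': array([-2.83290778, -0.68111835, -0.07647438]), 'tvec': array([-0.43758596, -0.29018841,  0.26415126])}
predicted tab corners px [[252.0, 351.0], [187.0, 317.0], [197.0, 298.0], [183.0, 291.0]]
```

View pics/w1.png

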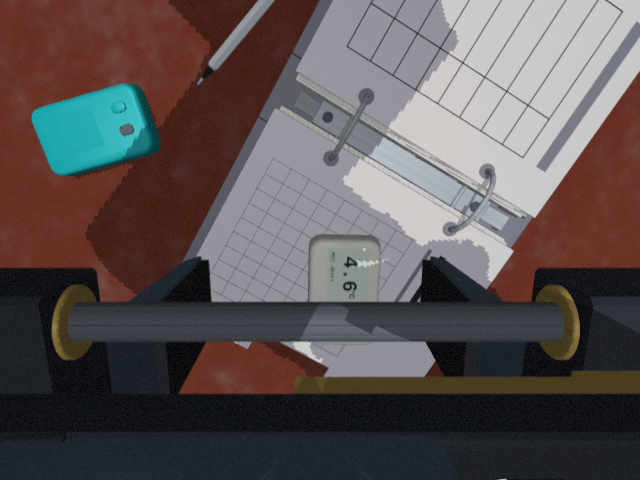

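```bash
python3 - <<'E'
from h import *
cp=np.load("w1.npy",allow_pickle=True).item()
t=np.array([0.5219,-0.0560]);x=np.array([-.455,.891]);y=np.array([.891,.455])
for z in(.046,.040):
  l,r,tp=[ray(cp,p,z)[:2] for p in((309,280),(381,280),(345,236))]
  print(z,[((q-t)@x*1e3,(q-t)@y*1e3) for q in (l,r,tp)])
c=np.array([.559,-.082]);print("top est",(c-t)@x*1e3,(c-t)@y*1e3)
E
```

```text
0.046 [(np.float64(-28.337096205336536), np.float64(-6.271303913274751)), (np.float64(-28.323993026306855), np.float64(44.24776569530755)), (np.float64(3.316660115449767), np.float64(18.487765963986156))]
0.04 [(np.float64(-30.372909789596655), np.float64(-6.382512534843816)), (np.float64(-30.359522806443874), np.float64(45.23075873417038)), (np.float64(1.9664409610448477), np.float64(18.912818512314878))]
top est -40.046500000000016 21.22610000000002
```

Call:
{"name": "servo_tool", "arguments": {
  "translation": [
    [-0.65,0.33,0],
    [-0.65,0.33,0],
    [0,0,0.9],
    [0,0,0.9],
    [0,0,0.9],
    [0,0,0.7],
    [0,0,0.4],
    [0,0,0.2],
    [0,0,0],
    [0,0,0]
  ],
  "rotation": [
    [0,0,0],
    [0,0,0],
    [0,0,0],
    [0,0,0],
    [0,0,0],
    [0,0,0],
    [0,0,0],
    [0,0,0],
    [0,0,0],
    [0,0,0]
  ]
}}

```text
time_s: 5.55
eef_pos: [0.5583, -0.082, 0.0488]
orientation: [[-0.454, 0.891, 0.001], [0.891, 0.454, -0.0], [-0.001, 0.001, -1.0]]
wrist_force: [-0.0, -0.1, 0.1]
width: 0.994
```

Call:
{"name": "servo_tool", "arguments": {
  "jaw": 40,
  "translation": [
    [0,0,0],
    [0,0,0],
    [0,0,0],
    [0,0,0],
    [0,0,0],
    [0,0,0],
    [0,0,0],
    [0,0,0]
  ],
  "rotation": [
    [0,0,0],
    [0,0,0],
    [0,0,0],
    [0,0,0],
    [0,0,0],
    [0,0,0],
    [0,0,0],
    [0,0,0]
  ]
}}

```text
time_s: 6.35
eef_pos: [0.5578, -0.0819, 0.0479]
orientation: [[-0.454, 0.891, 0.0], [0.891, 0.454, 0.0], [-0.0, 0.0, -1.0]]
wrist_force: [-1.2, -0.2, 1.6]
width: 0.555
```

Call:
{"name": "servo_tool", "arguments": {
  "translation": [
    [0,0,-0.3],
    [0,0,-0.6],
    [0,0,-0.8],
    [0,0,-0.8],
    [0,0,-0.6],
    [0,0,-0.3],
    [0,0,0]
  ],
  "rotation": [
    [0,0,0],
    [0,0,0],
    [0,0,0],
    [0,0,0],
    [0,0,0],
    [0,0,0],
    [0,0,0]
  ]
}}

```text
time_s: 7.05
eef_pos: [0.5583, -0.082, 0.1511]
orientation: [[-0.454, 0.891, 0.002], [0.891, 0.454, -0.001], [-0.001, 0.002, -1.0]]
wrist_force: [0.1, -0.8, -0.6]
width: 0.55
```

```bash
python3 - <<'E'
from h import *; from cell import *
s=sense();print(s['eef_pos'],s['width'],s['q'][5])
im=grab_frame("wrist"); cv2.imwrite("pics/w2.png",im[:,:,::-1])
d=np.array([.512,.272])-s['eef_pos'][:2];o=s['orientation'];print("tool delta/30mm",d@o[:2,0]/.03,d@o[:2,1]/.03)
E
```

```text
[ 0.55833238 -0.0820433   0.15114773] 0.5500246330792934 -0.7228878431257864
tool delta/30mm 11.21646676081059 3.981212872446682
```

View pics/w2.png

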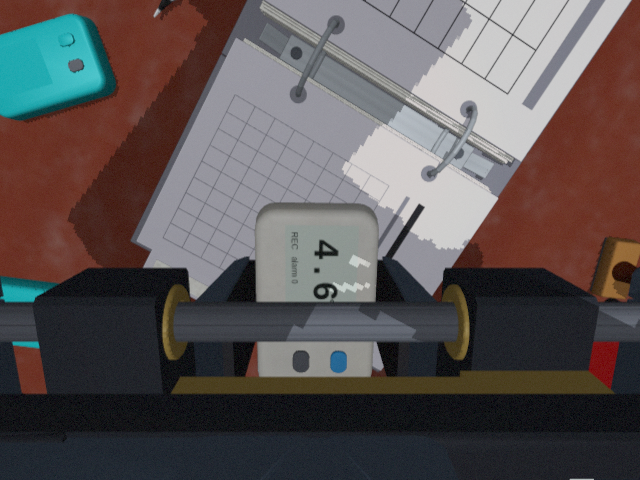

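The logger, at (317,290), is held and lifted. Next I carry it over to the left and lower it.

Call:
{"name": "servo_tool", "arguments": {
  "translation": [
    [0.4,0.14,0],
    [0.8,0.284,0],
    [0.8,0.284,0],
    [0.8,0.284,0],
    [0.8,0.284,0],
    [0.8,0.284,0],
    [0.8,0.284,0],
    [0.8,0.284,0],
    [0.8,0.284,0],
    [0.8,0.284,0],
    [0.8,0.284,0],
    [0.8,0.284,0],
    [0.8,0.284,0],
    [0.8,0.284,0],
    [0.4,0.142,0],
    [0,0,0],
    [0,0,0]
  ],
  "rotation": [
    [0,0,0],
    [0,0,0],
    [0,0,0],
    [0,0,0],
    [0,0,0],
    [0,0,0],
    [0,0,0],
    [0,0,0],
    [0,0,0],
    [0,0,0],
    [0,0,0],
    [0,0,0],
    [0,0,0],
    [0,0,0],
    [0,0,0],
    [0,0,0],
    [0,0,0]
  ]
}}

```text
time_s: 8.8
eef_pos: [0.511, 0.2713, 0.1494]
orientation: [[-0.454, 0.891, -0.001], [0.891, 0.454, -0.001], [-0.0, -0.001, -1.0]]
wrist_force: [-0.0, -0.5, -0.0]
width: 0.55
```

```bash
python3 - <<'E'
from h import *; from cell import *
s=sense();print(s['eef_pos'],s['width'],s['q'])
for n in("top",):
  im=grab_frame(n); cv2.imwrite("pics/t3.png",im[:,:,::-1])
E
```

```text
[0.51102316 0.2712831  0.14937197] 0.5500300452699327 [ 3.84981850e-01  5.16599700e-01  1.55322813e+00 -2.83061288e-04
  1.07287242e+00 -8.66325400e-02]
```

View pics/t3.png

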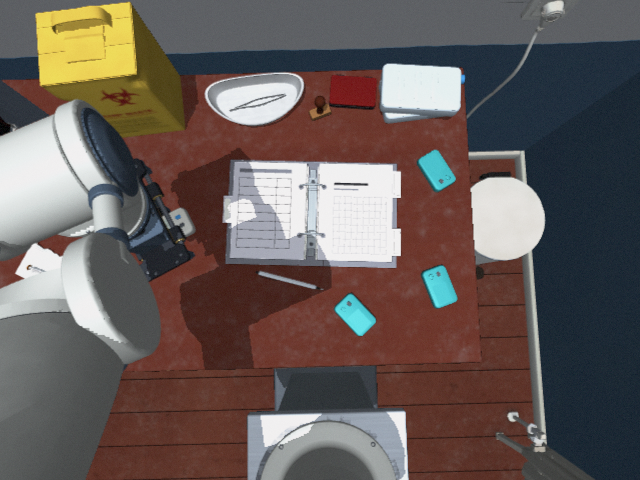

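The logger is over bare desk at about (180,220), and the top leaf is still flat. Lowering now.

Call:
{"name": "servo_tool", "arguments": {
  "translation": [
    [0,0,0.4],
    [0,0,0.7],
    [0,0,0.7],
    [0,0,0.7],
    [0,0,0.7],
    [0,0,0.5],
    [0,0,0.3],
    [0,0,0.2],
    [0,0,0.1],
    [0,0,0],
    [0,0,0]
  ],
  "rotation": [
    [0,0,0],
    [0,0,0],
    [0,0,0],
    [0,0,0],
    [0,0,0],
    [0,0,0],
    [0,0,0],
    [0,0,0],
    [0,0,0],
    [0,0,0],
    [0,0,0]
  ]
}}

```text
time_s: 9.95
eef_pos: [0.5118, 0.2717, 0.0214]
orientation: [[-0.454, 0.891, 0.001], [0.891, 0.454, 0.0], [-0.0, 0.001, -1.0]]
wrist_force: [0.5, 0.1, -0.0]
width: 0.548
```

Call:
{"name": "servo_tool", "arguments": {
  "translation": [
    [0,0,0.03],
    [0,0,0.02],
    [0,0,0],
    [0,0,0]
  ],
  "rotation": [
    [0,0,0],
    [0,0,0],
    [0,0,0],
    [0,0,0]
  ]
}}

```text
time_s: 10.35
eef_pos: [0.5115, 0.2716, 0.0195]
orientation: [[-0.454, 0.891, 0.0], [0.891, 0.454, 0.0], [0.0, 0.0, -1.0]]
wrist_force: [-0.3, -0.0, -0.3]
width: 0.554
```

Call:
{"name": "servo_tool", "arguments": {
  "translation": [
    [0,0,0.03],
    [0,0,0],
    [0,0,0]
  ],
  "rotation": [
    [0,0,0],
    [0,0,0],
    [0,0,0]
  ]
}}

```text
time_s: 10.65
eef_pos: [0.5116, 0.2716, 0.0189]
orientation: [[-0.454, 0.891, 0.0], [0.891, 0.454, 0.0], [-0.0, 0.0, -1.0]]
wrist_force: [-0.4, -0.4, 8.5]
width: 0.553
```

Contact at 8.5 N. Releasing and rising.

Call:
{"name": "servo_tool", "arguments": {
  "jaw": 75,
  "translation": [
    [0,0,0],
    [0,0,0],
    [0,0,0],
    [0,0,0],
    [0,0,0],
    [0,0,0]
  ],
  "rotation": [
    [0,0,0],
    [0,0,0],
    [0,0,0],
    [0,0,0],
    [0,0,0],
    [0,0,0]
  ]
}}

```text
time_s: 11.25
eef_pos: [0.5115, 0.2716, 0.0185]
orientation: [[-0.454, 0.891, -0.0], [0.891, 0.454, -0.0], [-0.0, -0.0, -1.0]]
wrist_force: [0.4, -0.3, 0.9]
width: 0.824
```

Call:
{"name": "servo_tool", "arguments": {
  "translation": [
    [0,0,-0.3],
    [0,0,-0.7],
    [0,0,-0.9],
    [0,0,-0.9],
    [0,0,-0.9],
    [0,0,-0.8],
    [0,0,0]
  ],
  "rotation": [
    [0,0,0],
    [0,0,0],
    [0,0,0],
    [0,0,0],
    [0,0,0],
    [0,0,0],
    [0,0,0]
  ]
}}

```text
time_s: 11.95
eef_pos: [0.513, 0.2723, 0.1573]
orientation: [[-0.454, 0.891, 0.005], [0.891, 0.454, 0.002], [-0.0, 0.005, -1.0]]
wrist_force: [0.8, -0.2, -0.8]
width: 0.823
```

```bash
python3 - <<'E'
from h import *; from cell import *
s=sense();print(s['eef_pos'],s['width'],s['q'])
im=grab_frame("wrist"); cv2.imwrite("pics/w4.png",im[:,:,::-1])
b=np.array([0.55929074,0.0189689]);a=-0.05043711
t=b+np.array([[np.cos(a),-np.sin(a)],[np.sin(a),np.cos(a)]])@np.array([-.060,-.183])
d=t-s['eef_pos'][:2];o=s['orientation'];print(t,"tool delta/30mm",d@o[:2,0]/.03,d@o[:2,1]/.03)
E
```

```text
[0.51300617 0.27225844 0.15728709] 0.8228319795704789 [ 3.85105257e-01  5.06797970e-01  1.54524016e+00  1.24666523e-05
  1.08404082e+00 -8.61217188e-02]
[ 0.49014096 -0.16077344] tool delta/30mm -12.515257359712216 -7.23186533970758
```

View pics/w4.png

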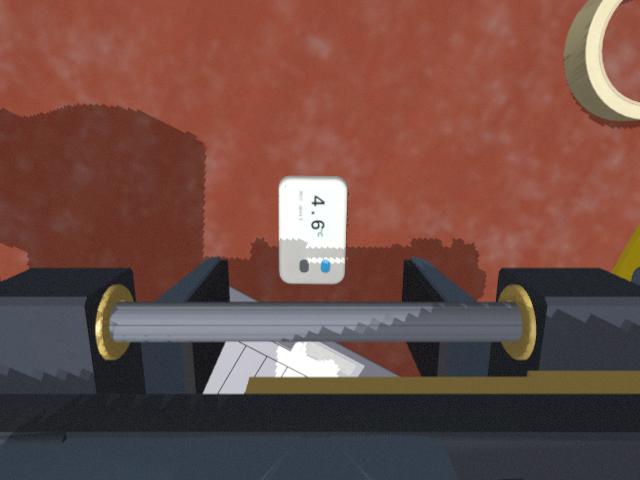

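The logger lies flat on the desk at (313,230), clear of everything. Next I go over the near tab and turn so the jaws open along the spine.

Call:
{"name": "servo_tool", "arguments": {
  "jaw": 88,
  "translation": [
    [-0.39,-0.226,0],
    [-0.782,-0.452,0],
    [-0.782,-0.452,0],
    [-0.782,-0.452,0],
    [-0.782,-0.452,0],
    [-0.782,-0.452,0],
    [-0.782,-0.452,0],
    [-0.782,-0.452,0],
    [-0.782,-0.452,0],
    [-0.782,-0.452,0],
    [-0.782,-0.452,0],
    [-0.782,-0.452,0],
    [-0.782,-0.452,0],
    [-0.782,-0.452,0],
    [-0.782,-0.452,0],
    [-0.782,-0.452,0],
    [-0.39,-0.226,0]
  ],
  "rotation": [
    [0,0,0],
    [0,0,0],
    [0,0,0],
    [0,0,0],
    [0,0,0],
    [0,0,0],
    [0,0,0],
    [0,0,0],
    [0,0,0],
    [0,0,0],
    [0,0,0],
    [0,0,0],
    [0,0,0],
    [0,0,0],
    [0,0,0],
    [0,0,0],
    [0,0,0]
  ]
}}

```text
time_s: 13.7
eef_pos: [0.4874, -0.1633, 0.1528]
orientation: [[-0.453, 0.892, -0.001], [0.892, 0.453, 0.0], [0.001, -0.001, -1.0]]
wrist_force: [0.2, 0.1, 0.4]
width: 0.965
```

Call:
{"name": "servo_tool", "arguments": {
  "translation": [
    [0,0,0],
    [0,0,0],
    [0,0,0],
    [0,0,0],
    [0,0,0],
    [0,0,0],
    [0,0,0],
    [0,0,0],
    [0,0,0],
    [0,0,0]
  ],
  "rotation": [
    [0,0,1],
    [0,0,1],
    [0,0,1],
    [0,0,1],
    [0,0,1],
    [0,0,1],
    [0,0,1],
    [0,0,0.48],
    [0,0,0],
    [0,0,0]
  ]
}}

```text
time_s: 14.7
eef_pos: [0.4881, -0.1611, 0.1532]
orientation: [[0.05, 0.999, -0.001], [0.999, -0.05, 0.0], [0.0, -0.001, -1.0]]
wrist_force: [-0.3, -0.5, 0.8]
width: 0.968
```

```bash
python3 - <<'E'
from h import *; from cell import *
cp=camera_params("wrist"); im=grab_frame("wrist"); cv2.imwrite("pics/w5.png",im[:,:,::-1])
np.save("w5.npy",cp,allow_pickle=True); s=sense(); print(s['eef_pos'],s['width'],s['q'],s['orientation'].round(4))
b=np.array([0.55929074,0.0189689]);a=-0.05043711
B=lambda x,y,z:[*(b+np.array([[np.cos(a),-np.sin(a)],[np.sin(a),np.cos(a)]])@np.array([x,y])/1e3),z/1e3]
print("pred px",proj(cp,[B(-32,-182,29),B(-88,-182,29),B(-88,-164,29),B(-100,-164,29),B(-32,-164,29)]).round(0).tolist())
print([(R_:=0)])
E
```

```text
[ 0.4881555  -0.16115446  0.15324289] 0.9634341882563418 [-4.35054719e-01  4.33110431e-01  1.70651291e+00 -1.54550966e-05
  1.00266555e+00 -3.85166482e-01] [[ 4.990e-02  9.988e-01 -6.000e-04]
 [ 9.988e-01 -4.990e-02  3.000e-04]
 [ 2.000e-04 -7.000e-04 -1.000e+00]]
pred px [[361.0, 236.0], [280.0, 236.0], [279.0, 210.0], [262.0, 210.0], [361.0, 210.0]]
[0]
```

View pics/w5.png

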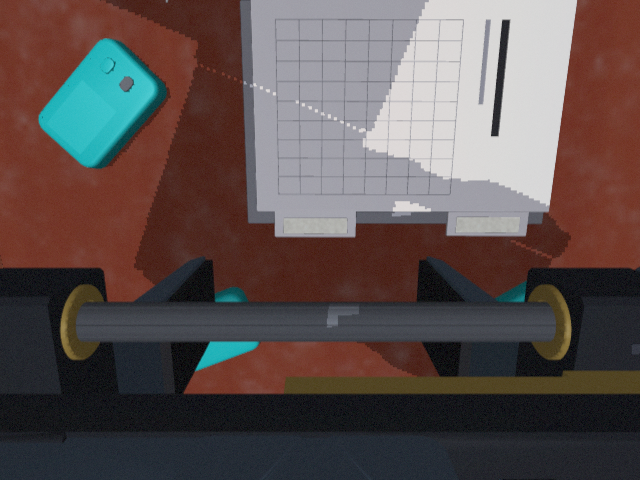

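```bash
python3 - <<'E'
from h import *
cp=np.load("w5.npy",allow_pickle=True).item()
e=np.array([.48815,-.16115,.15324]);o=np.array([[.0499,.9988,-.0006],[.9988,-.0499,.0003],[.0002,-.0007,-1]])
print(proj(cp,[e+o@np.array([0,0,d]) for d in(0,.014,.06,.124)]).round(1).tolist())
print("finger tips",proj(cp,[e+o@np.array([sx*.016,sy*.044,.014]) for sx in(-1,1) for sy in(-1,1)]).round(1).tolist())
im=cv2.imread("pics/w5.png"); cv2.imwrite("pics/w5c.png",cv2.resize(im[190:310,190:440],None,fx=3.2,fy=3.2,interpolation=cv2.INTER_CUBIC))
E
```

```text
[[318.8, 307.8], [318.6, 295.2], [318.0, 264.8], [317.4, 238.1]]
finger tips [[219.5, 329.2], [417.5, 329.1], [215.4, 259.9], [421.8, 259.9]]
```

View pics/w5c.png

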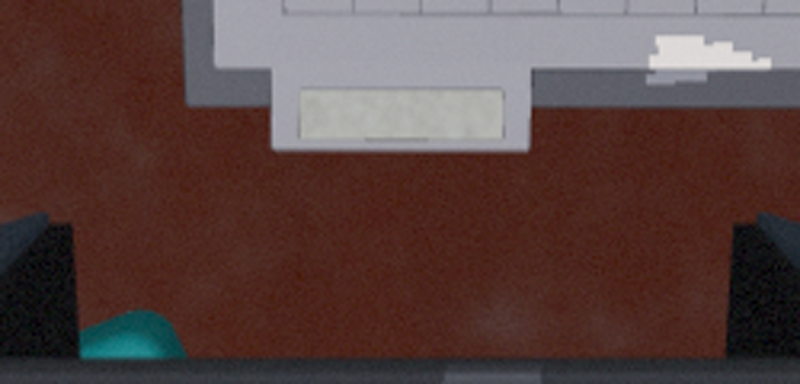

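Tab centre is at image x=314.7 and the finger midline at 315.5, so it is aligned. The tab tip at row 236.8 agrees with the top-camera fit. Descending to straddle the tab.

Call:
{"name": "servo_tool", "arguments": {
  "translation": [
    [0,0,0.4],
    [0,0,0.8],
    [0,0,0.8],
    [0,0,0.8],
    [0,0,0.6],
    [0,0,0.4],
    [0,0,0.2],
    [0,0,0.06],
    [0,0,0],
    [0,0,0]
  ],
  "rotation": [
    [0,0,0],
    [0,0,0],
    [0,0,0],
    [0,0,0],
    [0,0,0],
    [0,0,0],
    [0,0,0],
    [0,0,0],
    [0,0,0],
    [0,0,0]
  ]
}}

```text
time_s: 15.75
eef_pos: [0.4889, -0.1614, 0.0323]
orientation: [[0.051, 0.999, 0.001], [0.999, -0.051, -0.0], [-0.0, 0.001, -1.0]]
wrist_force: [0.2, -0.2, 0.4]
width: 0.966
```

Call:
{"name": "servo_tool", "arguments": {
  "jaw": 45,
  "translation": [
    [0,0,0],
    [0,0,0],
    [0,0,0],
    [0,0,0],
    [0,0,0],
    [0,0,0],
    [0,0,0],
    [0,0,0]
  ],
  "rotation": [
    [0,0,0],
    [0,0,0],
    [0,0,0],
    [0,0,0],
    [0,0,0],
    [0,0,0],
    [0,0,0],
    [0,0,0]
  ]
}}

```text
time_s: 16.55
eef_pos: [0.4885, -0.1613, 0.0318]
orientation: [[0.051, 0.999, -0.0], [0.999, -0.051, -0.0], [-0.0, -0.0, -1.0]]
wrist_force: [-0.9, -1.2, 3.1]
width: 0.6
```

```bash
python3 - <<'E'
from h import *; from cell import *
s=sense(); print(s['eef_pos'],s['width']*91.2,s['wrist_force'])
for n in("wrist","scene"):
  im=grab_frame(n); cv2.imwrite(f"pics/{n}6.png",im[:,:,::-1])
E
```

```text
[ 0.48847623 -0.16132417  0.03175857] 54.7346905752793 [-0.93775486 -1.1656175   3.07664104]
```

View pics/wrist6.png

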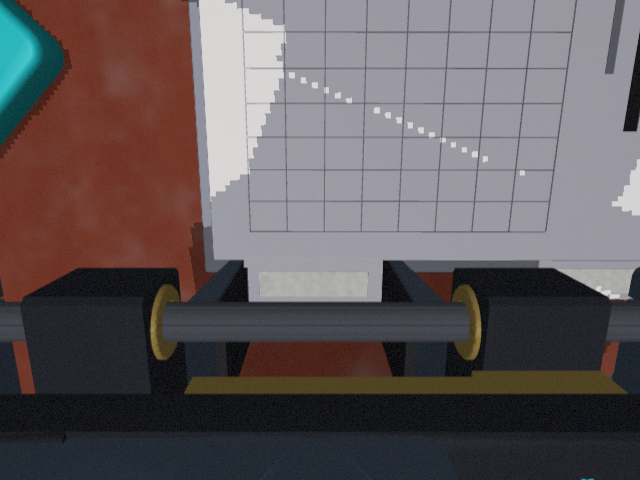

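View pics/scene6.png

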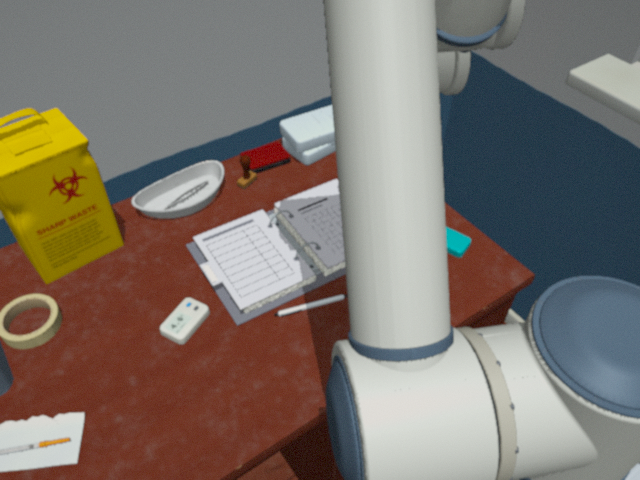

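The tab is pinched at its edges between the fingers, at (249–383, 280). I lift along the arc about the rings, the first 30° as a check.

Call:
{"name": "servo_tool", "arguments": {
  "translation": [
    [0.01,0,-0.26],
    [0.013,0,-0.27],
    [0.07,0,-0.527],
    [0.115,0,-0.52],
    [0.16,0,-0.508],
    [0.204,0,-0.492],
    [0.246,0,-0.472],
    [0,0,0]
  ],
  "rotation": [
    [0,0,0],
    [0,0,0],
    [0,0,0],
    [0,0,0],
    [0,0,0],
    [0,0,0],
    [0,0,0],
    [0,0,0]
  ]
}}

```text
time_s: 17.45
eef_pos: [0.4901, -0.1358, 0.1251]
orientation: [[0.05, 0.999, 0.002], [0.999, -0.05, -0.0], [0.0, 0.002, -1.0]]
wrist_force: [-1.5, 2.5, -3.6]
width: 0.599
```

```bash
python3 - <<'E'
from h import *; from cell import *
s=sense(); print(s['eef_pos'],s['width']*91.2,s['wrist_force'],s['torque'])
for n in("wrist","top"):
  im=grab_frame(n); cv2.imwrite(f"pics/{n}7.png",im[:,:,::-1])
E
```

```text
[ 0.49013034 -0.13581587  0.12514981] 54.663865024889034 [-1.45366203  2.54497691 -3.58025414] [0.22918544 0.08195781 0.08175432]
```

View pics/wrist7.png

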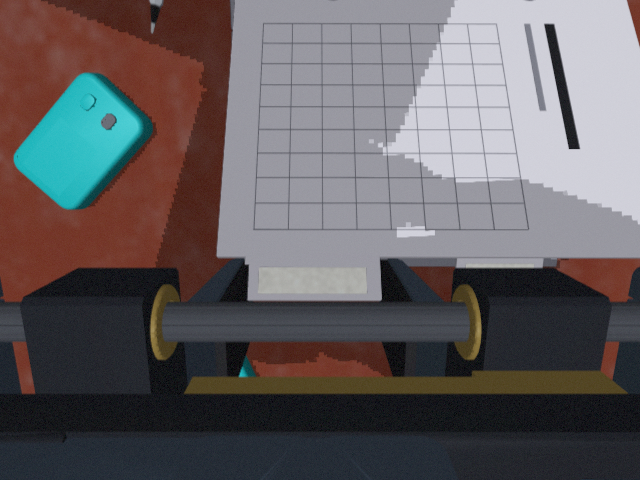

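View pics/top7.png

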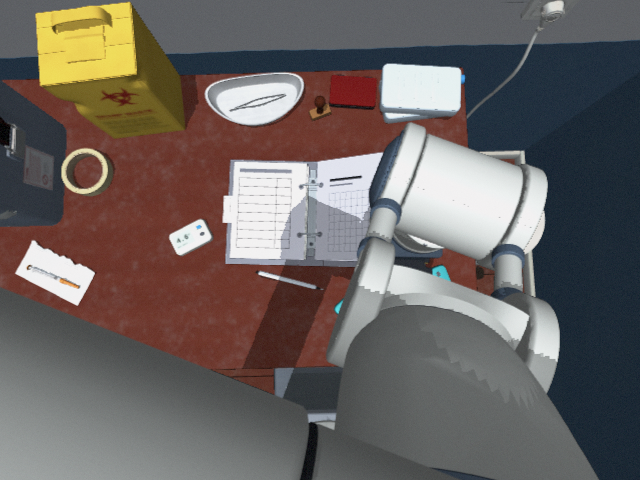

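The tab stays in the jaws and the leaf is tilting up. The next divider's tab remains low at (500,264). Continuing to 90°.

Call:
{"name": "servo_tool", "arguments": {
  "translation": [
    [0.285,0,-0.449],
    [0.325,0,-0.422],
    [0.359,0,-0.392],
    [0.392,0,-0.359],
    [0.422,0,-0.325],
    [0.449,0,-0.285],
    [0.472,0,-0.246],
    [0.492,0,-0.204],
    [0.508,0,-0.16],
    [0.52,0,-0.115],
    [0.527,0,-0.07],
    [0.532,0,-0.023],
    [0,0,0]
  ],
  "rotation": [
    [0,0,0],
    [0,0,0],
    [0,0,0],
    [0,0,0],
    [0,0,0],
    [0,0,0],
    [0,0,0],
    [0,0,0],
    [0,0,0],
    [0,0,0],
    [0,0,0],
    [0,0,0],
    [0,0,0]
  ]
}}

```text
time_s: 18.85
eef_pos: [0.4978, 0.0231, 0.2142]
orientation: [[0.049, 0.999, -0.0], [0.999, -0.049, -0.001], [-0.001, -0.0, -1.0]]
wrist_force: [6.3, -2.9, -21.6]
width: 0.596
```

```bash
python3 - <<'E'
from h import *; from cell import *
s=sense(); print(s['eef_pos'],s['width']*91.2,s['wrist_force'],s['torque'])
for n in("wrist","scene"):
  im=grab_frame(n); cv2.imwrite(f"pics/{n}8.png",im[:,:,::-1])
E
```

```text
[0.4978114  0.02309535 0.21418674] 54.38959274218991 [  6.26080198  -2.93066477 -21.57048898] [-0.81085959 -1.41996254 -0.10659605]
```

View pics/wrist8.png

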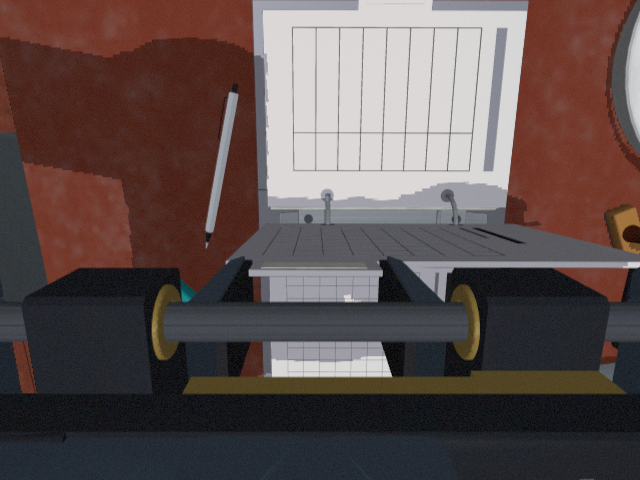

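View pics/scene8.png

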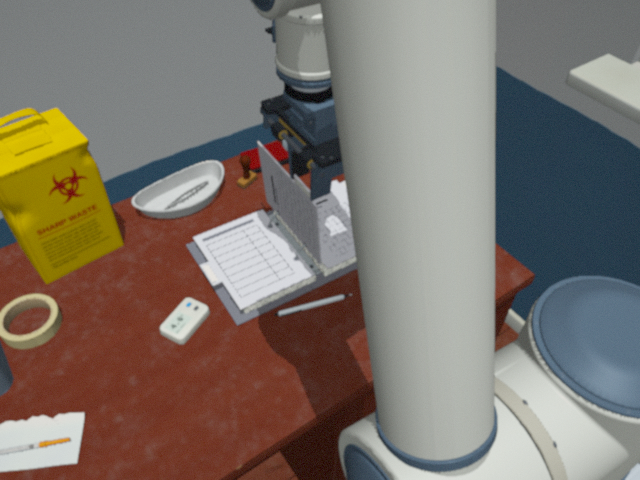

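The leaf stands nearly upright, but there is a 21 N pull against the rings. I ease down a little.

Call:
{"name": "servo_tool", "arguments": {
  "translation": [
    [0.1,0,0.1],
    [0.1,0,0.05],
    [0,0,0]
  ],
  "rotation": [
    [0,0,0],
    [0,0,0],
    [0,0,0]
  ]
}}

```text
time_s: 19.25
eef_pos: [0.4981, 0.0282, 0.2108]
orientation: [[0.051, 0.999, 0.001], [0.999, -0.051, 0.0], [0.0, 0.001, -1.0]]
wrist_force: [-2.1, 0.2, 5.9]
width: 0.596
```

Call:
{"name": "servo_tool", "arguments": {
  "translation": [
    [0.523,0,0.023],
    [0.518,0,0.069],
    [0.511,0,0.113],
    [0.5,0,0.157],
    [0.484,0,0.2],
    [0,0,0]
  ],
  "rotation": [
    [0,0,0],
    [0,0,0],
    [0,0,0],
    [0,0,0],
    [0,0,0],
    [0,0,0]
  ]
}}

```text
time_s: 19.85
eef_pos: [0.5016, 0.1034, 0.1917]
orientation: [[0.05, 0.999, -0.002], [0.999, -0.05, -0.003], [-0.003, -0.002, -1.0]]
wrist_force: [8.2, -14.7, -23.7]
width: 0.588
```

```bash
python3 - <<'E'
from h import *; from cell import *
s=sense(); print(s['eef_pos'],s['width']*91.2,s['wrist_force'],s['torque'])
for n in("wrist","scene"):
  im=grab_frame(n); cv2.imwrite(f"pics/{n}9.png",im[:,:,::-1])
E
```

```text
[0.50159849 0.10335719 0.1916822 ] 53.624556290671286 [  8.19918162 -14.66679366 -23.7084184 ] [-3.13162459 -1.43076745 -0.19245901]
```

View pics/wrist9.png

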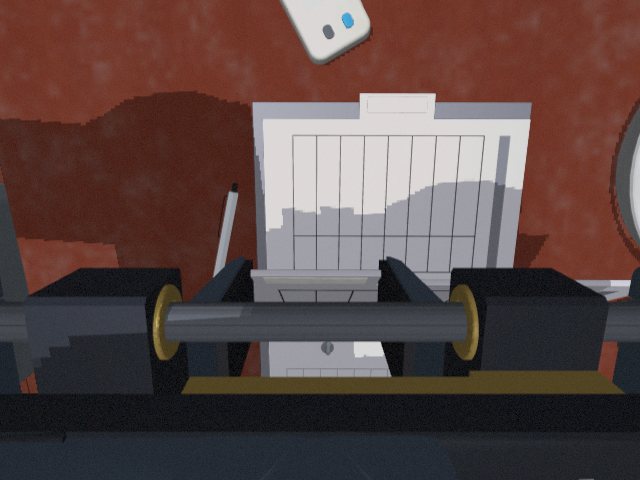

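View pics/scene9.png

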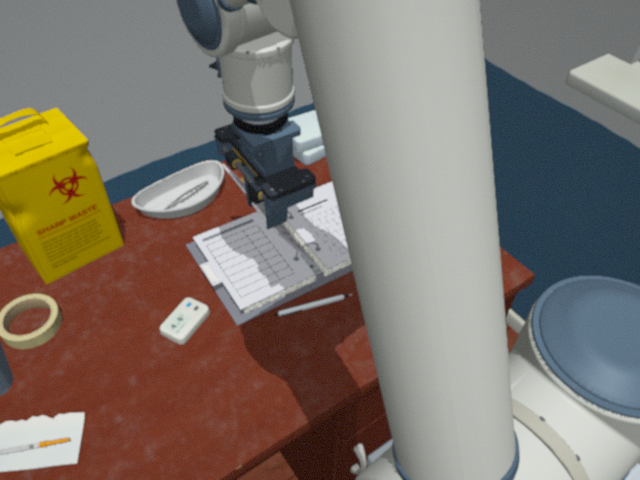

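The pinch resists pivoting, so the leaf lags behind the arc at its lean limit and the pull is about 28 N. I tilt the tool with the leaf (fingertips towards the right) and ease the radius.

Call:
{"name": "servo_tool", "arguments": {
  "translation": [
    [-0.05,0,0.1],
    [0,0,0],
    [0,0,0],
    [0,0,0],
    [0,0,0],
    [0,0,0],
    [0,0,0],
    [0,0,0]
  ],
  "rotation": [
    [0,0,0],
    [0,-0.9,0],
    [0,-0.9,0],
    [0,-0.9,0],
    [0,-0.9,0],
    [0,-0.9,0],
    [0,-0.9,0],
    [0,0,0]
  ]
}}

```text
time_s: 20.75
eef_pos: [0.5014, 0.1048, 0.1914]
orientation: [[0.046, 0.999, -0.018], [0.929, -0.05, -0.367], [-0.368, 0.0, -0.93]]
wrist_force: [-12.5, 16.8, 26.4]
width: 0.593
```

Call:
{"name": "servo_tool", "arguments": {
  "translation": [
    [0.01,0,-0.08],
    [0,0,0],
    [0.516,0,0.072],
    [0.505,0,0.116],
    [0,0,0]
  ],
  "rotation": [
    [0,0,0],
    [0,0,0],
    [0,0,0],
    [0,0,0],
    [0,0,0]
  ]
}}

```text
time_s: 21.25
eef_pos: [0.5029, 0.1307, 0.1745]
orientation: [[0.046, 0.999, -0.02], [0.928, -0.05, -0.368], [-0.368, -0.002, -0.93]]
wrist_force: [-1.6, -0.5, -1.1]
width: 0.587
```

```bash
python3 - <<'E'
from h import *; from cell import *
s=sense(); print(s['eef_pos'],s['width']*91.2,s['wrist_force'],s['torque'])
for n in("wrist","scene"):
  im=grab_frame(n); cv2.imwrite(f"pics/{n}10.png",im[:,:,::-1])
E
```

```text
[0.50286871 0.13068612 0.17454615] 53.513905911056106 [-1.57660462 -0.47748316 -1.10054122] [ 0.17382962  0.58422513 -0.36124132]
```

View pics/wrist10.png

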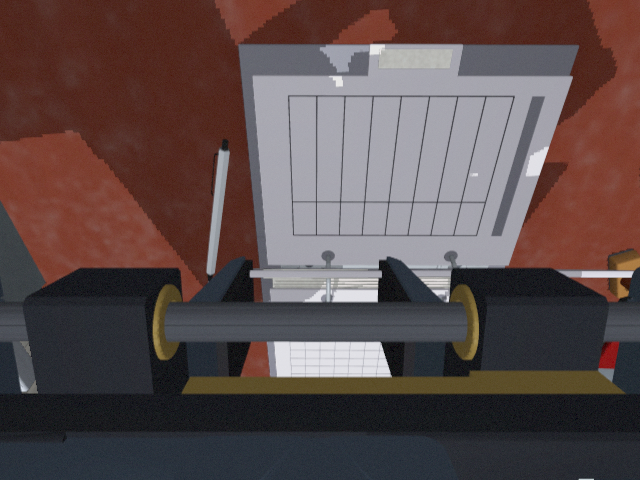

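View pics/scene10.png

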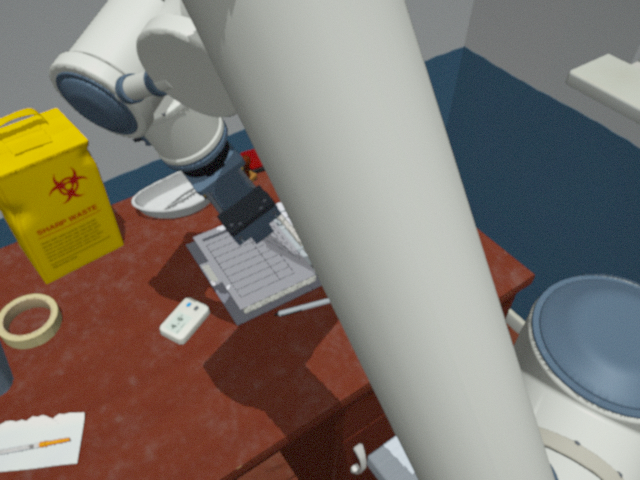

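Forces are back near zero. Continuing along the arc with a little more tilt.

Call:
{"name": "servo_tool", "arguments": {
  "translation": [
    [0.498,0,0.162],
    [0.488,0,0.175],
    [0,0,0]
  ],
  "rotation": [
    [0,-0.8,0],
    [0,-0.8,0],
    [0,0,0]
  ]
}}

```text
time_s: 21.65
eef_pos: [0.5041, 0.1535, 0.1535]
orientation: [[0.043, 0.999, -0.025], [0.881, -0.049, -0.471], [-0.472, -0.002, -0.882]]
wrist_force: [-2.0, -0.9, -1.0]
width: 0.59
```

Call:
{"name": "servo_tool", "arguments": {
  "translation": [
    [0.487,0,0.19],
    [0.476,0,0.207],
    [0,0,0]
  ],
  "rotation": [
    [0,-0.8,0],
    [0,0,0],
    [0,0,0]
  ]
}}

```text
time_s: 21.95
eef_pos: [0.5052, 0.1719, 0.129]
orientation: [[0.042, 0.999, -0.028], [0.855, -0.05, -0.517], [-0.517, -0.002, -0.856]]
wrist_force: [-1.8, -3.3, -1.7]
width: 0.588
```

```bash
python3 - <<'E'
from h import *; from cell import *
s=sense(); print(s['eef_pos'],s['width']*91.2,s['wrist_force'],s['q'])
for n in("wrist","scene"):
  im=grab_frame(n); cv2.imwrite(f"pics/{n}11.png",im[:,:,::-1])
E
```

```text
[0.5051589  0.17194074 0.12904228] 53.66514023489431 [-1.83190626 -3.3412624  -1.72612895] [ 0.49699501  0.65429389  1.50436287 -0.47267779  1.3187968   0.74524208]
```

View pics/wrist11.png

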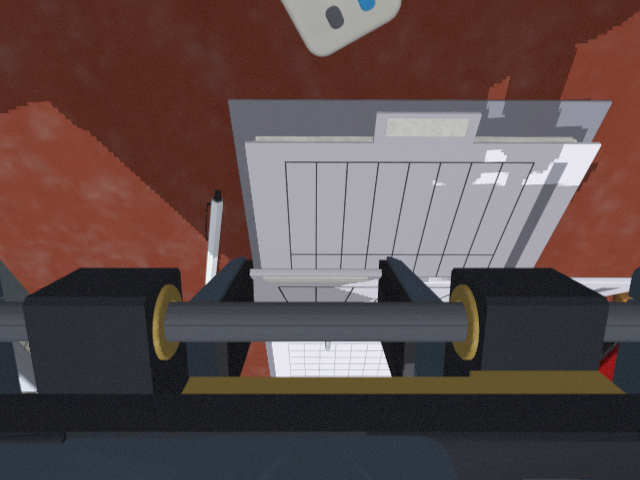

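View pics/scene11.png

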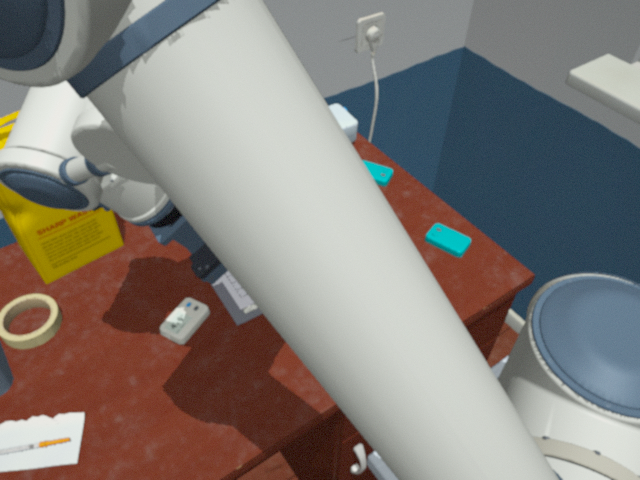

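Call:
{"name": "servo_tool", "arguments": {
  "translation": [
    [0.458,0,0.249],
    [0.435,0,0.282],
    [0,0,0]
  ],
  "rotation": [
    [0,0,0],
    [0,0,0],
    [0,0,0]
  ]
}}

```text
time_s: 22.35
eef_pos: [0.5065, 0.1855, 0.1024]
orientation: [[0.043, 0.999, -0.027], [0.854, -0.051, -0.518], [-0.518, -0.0, -0.855]]
wrist_force: [2.3, -9.2, -3.1]
width: 0.593
```

Call:
{"name": "servo_tool", "arguments": {
  "translation": [
    [0.407,0,0.326],
    [0.307,0,0.282],
    [0,0,0]
  ],
  "rotation": [
    [0,0,0],
    [0,0,0],
    [0,0,0]
  ]
}}

```text
time_s: 22.65
eef_pos: [0.5069, 0.1937, 0.076]
orientation: [[0.044, 0.999, -0.027], [0.854, -0.051, -0.518], [-0.519, -0.001, -0.855]]
wrist_force: [2.8, -13.1, -0.7]
width: 0.59
```

```bash
python3 - <<'E'
from h import *; from cell import *
s=sense(); print(s['eef_pos'],s['width']*91.2,s['wrist_force'],s['q'])
for n in("wrist","top"):
  im=grab_frame(n); cv2.imwrite(f"pics/{n}12.png",im[:,:,::-1])
E
```

```text
[0.50694043 0.19367097 0.07600666] 53.779027389134264 [  2.7524558  -13.14421061  -0.72759288] [ 0.52695711  0.74233963  1.49760809 -0.47414405  1.25848255  0.8085036 ]
```

View pics/wrist12.png

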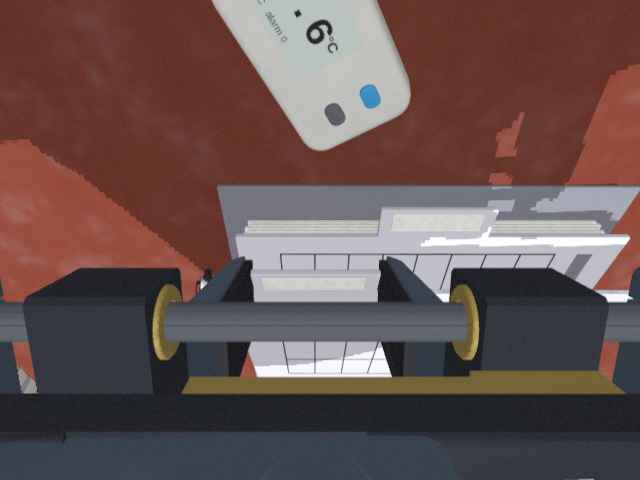

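View pics/top12.png

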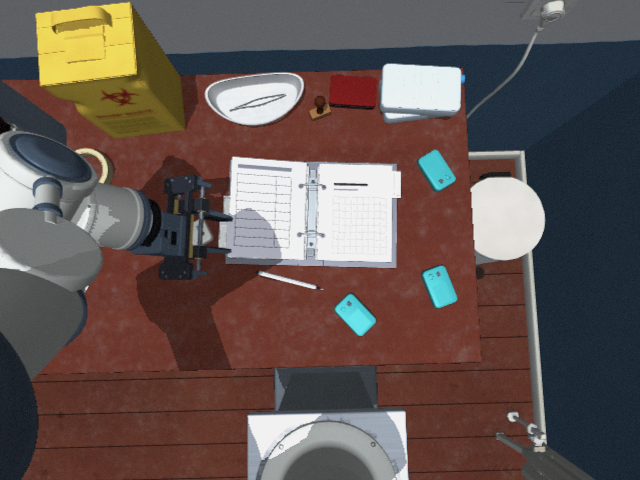

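The leaf is at about 30° above the left stack, with its tab between the fingers at (315,282). The right stack shows only the next divider, with its tab at (396,184). Opening the jaws.

Call:
{"name": "servo_tool", "arguments": {
  "jaw": 75,
  "translation": [
    [0,0,0],
    [0,0,0],
    [0,0,0],
    [0,0,0],
    [0,0,0],
    [0,0,0]
  ],
  "rotation": [
    [0,0,0],
    [0,0,0],
    [0,0,0],
    [0,0,0],
    [0,0,0],
    [0,0,0]
  ]
}}

```text
time_s: 23.35
eef_pos: [0.5068, 0.1955, 0.0763]
orientation: [[0.044, 0.999, -0.026], [0.854, -0.051, -0.517], [-0.518, 0.0, -0.855]]
wrist_force: [-0.3, 0.8, -0.0]
width: 0.819
```

Call:
{"name": "servo_tool", "arguments": {
  "translation": [
    [0,0,-0.2],
    [0,0,-0.5],
    [0,0,-0.6],
    [0,0,-0.6],
    [0,0,-0.6],
    [0,0,0],
    [0,0,0]
  ],
  "rotation": [
    [0,0,0],
    [0,0,0],
    [0,0,0],
    [0,0,0],
    [0,0,0],
    [0,0,0],
    [0,0,0]
  ]
}}

```text
time_s: 24.05
eef_pos: [0.5087, 0.2342, 0.1403]
orientation: [[0.043, 0.999, -0.026], [0.854, -0.051, -0.517], [-0.518, 0.0, -0.856]]
wrist_force: [-1.0, -0.4, 0.2]
width: 0.821
```

```bash
python3 - <<'E'
from h import *; from cell import *
s=sense(); print(s['eef_pos'],s['width']*91.2,s['wrist_force'],s['q'])
for n in("wrist","top"):
  im=grab_frame(n); cv2.imwrite(f"pics/{n}13.png",im[:,:,::-1])
im=cv2.imread("pics/top13.png")
cv2.imwrite("pics/crop13.png",cv2.resize(im[150:280,215:415],None,fx=4,fy=4,interpolation=cv2.INTER_CUBIC))
E
```

```text
[0.50865861 0.23424569 0.14028949] 74.90774507366517 [-1.01601554 -0.38096583  0.24709437] [ 0.57886555  0.68470184  1.3900593  -0.43701438  1.42392822  0.77362631]
```

View pics/wrist13.png

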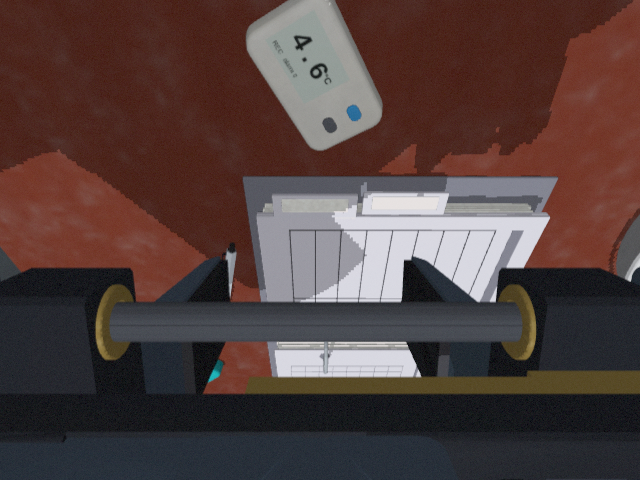

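View pics/crop13.png

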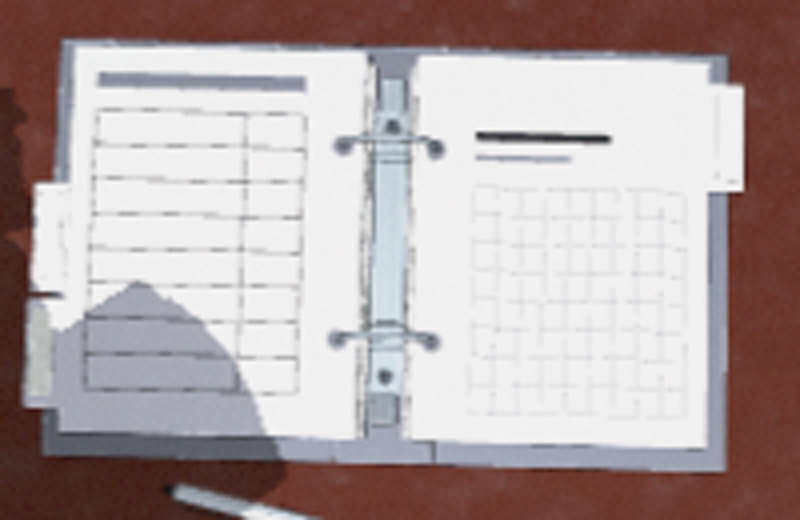

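```bash
python3 - <<'E'
import cv2
im=cv2.imread("pics/wrist13.png")
cv2.imwrite("pics/wc13.png",cv2.resize(im[165:265,240:440],None,fx=4,fy=4,interpolation=cv2.INTER_CUBIC))
E
```

```text
(no output)
```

View pics/wc13.png

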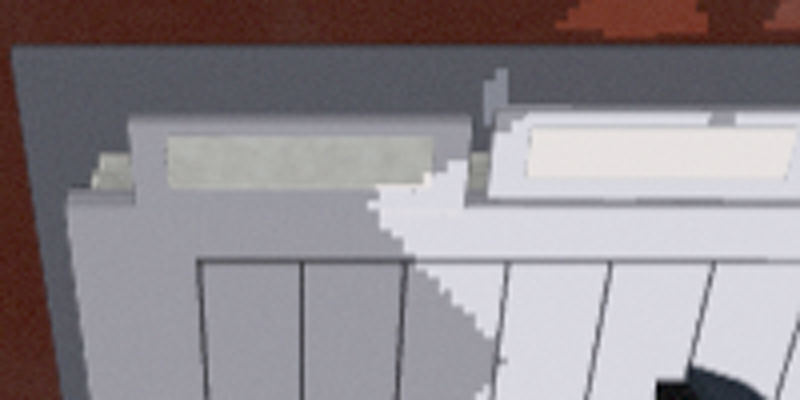

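Call:
{"name": "servo_tool", "arguments": {
  "translation": [
    [0,0,-0.7],
    [0,0,-0.7],
    [0,0,-0.7],
    [-0.3,0,-0.7],
    [-0.5,0,-0.5],
    [-0.5,0,0],
    [0,0,0]
  ],
  "rotation": [
    [0,0.5,0],
    [0,0.8,0],
    [0,0.8,0],
    [0,0.8,0],
    [0,0.8,0],
    [0,0.8,0],
    [0,0,0]
  ]
}}

```text
time_s: 24.85
eef_pos: [0.5096, 0.2394, 0.2445]
orientation: [[0.052, 0.999, -0.009], [0.973, -0.053, -0.224], [-0.224, 0.003, -0.975]]
wrist_force: [-0.1, -0.6, -0.5]
width: 0.82
```

```bash
python3 - <<'E'
from h import *; from cell import *
s=sense(); print(s['time_s'],s['eef_pos'],s['wrist_force'])
cp=camera_params("top");cw=camera_params("wrist")
iw=grab_frame("wrist")[:,:,::-1].copy(); it=grab_frame("top")[:,:,::-1].copy(); isc=grab_frame("scene")[:,:,::-1].copy(); cs=camera_params("scene")
b=np.array([0.55929074,0.0189689]);a=-0.05043711
B=lambda x,y,z:[*(b+np.array([[np.cos(a),-np.sin(a)],[np.sin(a),np.cos(a)]])@np.array([x,y])/1e3),z/1e3]
P=[B(-32,182,29),B(-88,182,29),B(-100,164,29),B(100,164,29)]
for im,c in((it,cp),(iw,cw),(isc,cs)):
    px=proj(c,P); print(px.round(1).tolist())
cv2.imwrite("pics/w14.png",iw)
S=lambda im,r,x,f:cv2.resize(im[r[0]:r[1],x[0]:x[1]],None,fx=f,fy=f,interpolation=cv2.INTER_CUBIC)
cv2.imwrite("pics/t14.png",S(it,(150,280),(150,350),4))
cv2.imwrite("pics/s14.png",S(isc,(180,360),(140,400),3))
E
```

```text
24.85 [0.50958662 0.23943099 0.24451046] [-0.0849415  -0.56602331 -0.48667311]
[[221.8, 224.0], [220.5, 251.4], [229.1, 257.5], [233.6, 161.0]]
[[348.0, 199.9], [286.2, 200.2], [273.9, 218.5], [490.0, 217.7]]
[[211.3, 284.8], [225.4, 306.6], [238.1, 307.0], [190.4, 235.1]]
```

View pics/t14.png

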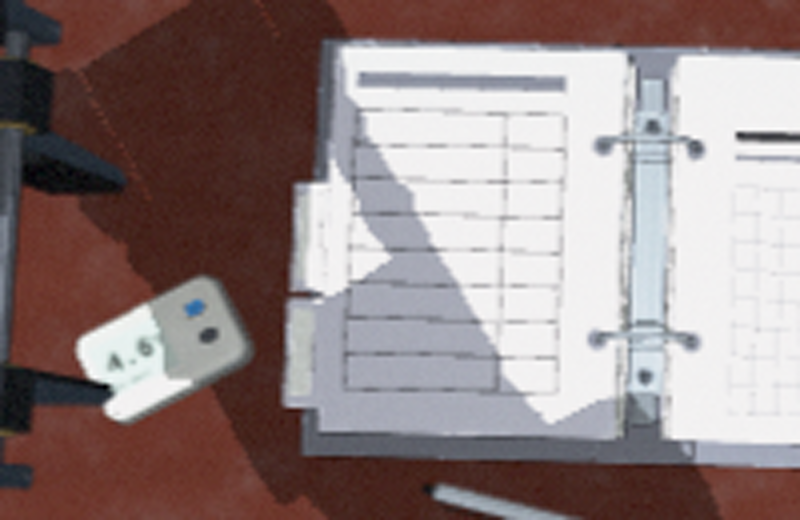

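View pics/s14.png

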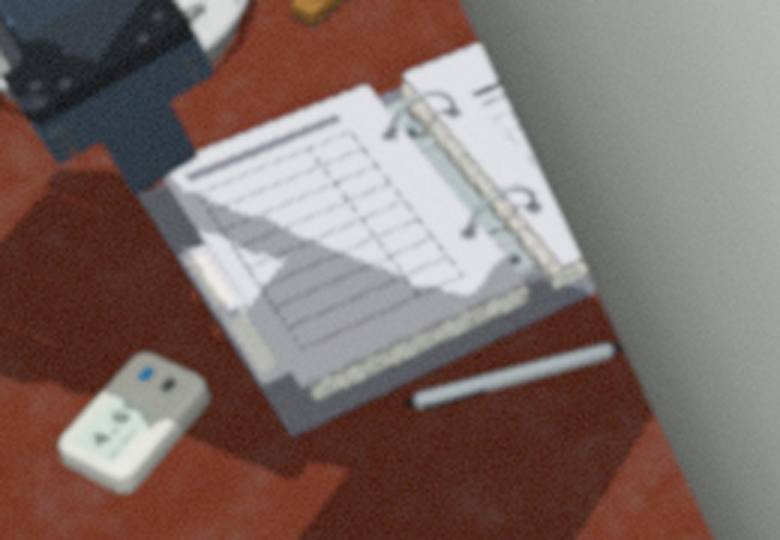

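View pics/w14.png

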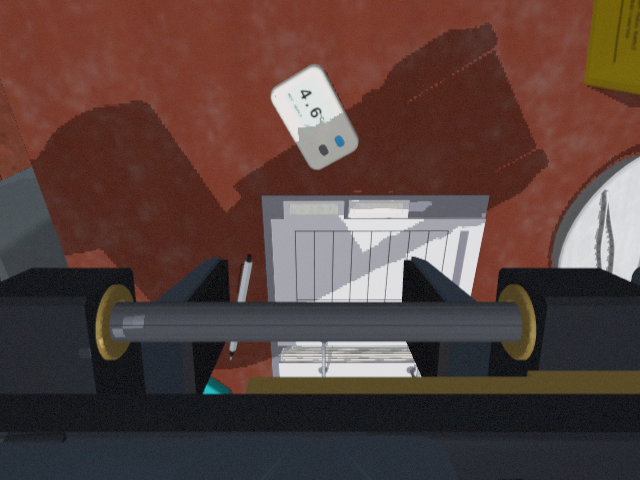

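The turned leaf's tab corners appear at (222.4,224.4) and (220.7,251.0) in the top view. Predicted for a flat leaf are (221.8,224.0) and (220.5,251.4), so it is flat. The next divider lies on the right, and the logger is flat on the desk. I'm handing in.

```bash
python3 -c "
from cell import *
print(job_done())"
```

```text
the job is handed in; nothing more can be done
None
```

I lifted the logger off the binder and set it flat on the bare desk to the left. Then I turned the top divider over the rings by its near index tab, and handed the job in at about 25 s of the 56 s allowed.

**Last checks:**
- **Top divider:** it lies reverse side up on the left stack. Its tab corners match the predicted flat position to within about 1 mm in the top view.
- **Next divider:** in the last full view of it, the top picture taken just after release, it is still lying on the right stack with its tab in place.
- **Logger:** it lies flat beside the binder, lowered until it touched the desk (8.5 N) and then released.
- **Robot:** it touches nothing, with the wrist force near zero.

**What went less cleanly:**
- **Pull on the rings:** the gripped tab did not pivot freely, so the pull rose to about 28 N twice and then pushed back at about 34 N. I eased the radius and tilted the tool to relieve it.
- **Final drop:** I let go with the divider about 30° above the stack, and it fell the rest of the way by its own weight.
- **Calibration:** the wrist and top cameras disagreed by about 2 mm at the tab. I went by the fingers as seen in the wrist picture.

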